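# Close a loose bottle cap, draw the bottle from its rack and hold it tipped

### The job

The amber bottle with the purple cap stands in the rack with its cap only just started on the thread: press the cap down and screw it clockwise until it is fully home, with the bottle staying down in the rack. Then draw the bottle straight up out of the rack and tip it over by at least 60 degrees from upright, as one does to prove that a cap is tight, and finish still holding it quite still like that, all of it at least 20 cm above the bench and touching nothing but the gripper. Leave the white bottles and the blue tip box where they stand.

Things in the scene. Friction and masses are not known exactly. Their poses are not given: they have to be found in the camera images.
- bottle: square amber bottle, 52 x 52 mm, origin at the centre of its underside, z up to the cap, x, y square to its faces. Straight walls to 72 mm, round shoulder (radius 25 to 17 mm) to 84 mm, neck inside the cap. Stands loose on the rack's base (underside 8 mm above the bench) in any of the 4 openings, 1.5 mm play all round, so it hardly turns. About 0.12 kg with cap; mass centre about 50 mm up
- cap (a joint): turn of the purple cap on the bottle's thread, rad: starts loose at 0 to 0.4, grows turning clockwise seen from above, stops at 1.35 = fully home. The cap sinks 2.0 mm per rad, so the hand must follow it down, pressing lightly, or it pulls the bottle up. Thread friction, 0.12 N m, holds it where it is left. It cannot come off the bottle
- cap_top (a point): centre of the top of the purple ribbed cap, on the bottle's axis (its frame turns with the cap). Cap: 41 mm diameter, 24 mm high, its top 110 mm above the bottle's underside when home, up to 112.7 mm when loose. A white line on top runs from the centre along this frame's x; at home it points at a small white tick on the bottle's shoulder
- rack: grey bottle rack fixed to the bench, 180 x 180 mm, origin at the centre of its underside on the bench; base plate 8 mm thick, top plate from 50 to 58 mm above the bench with four square openings of 55 mm whose centres lie at x = +-45, y = +-45 mm in its frame
- white_bottle_a: white bottle of the same size with a blue cap (top 110 mm above its underside), in one of the rack's openings; leave alone. Origin at the centre of its underside; the amber bottle and the three white ones may stand in any order
- white_bottle_b: another white bottle with a blue cap, the same
- white_bottle_c: another white bottle with a blue cap, the same
- tip_box: blue pipette-tip box with light blue lid, 122 x 84 x 62 mm, standing beside the rack on the robot's left; origin at the centre of its underside; leave alone
There are look-alikes about, which are no part of the job. What is shaped like the white_bottle_b but green or yellow is not meant.

How it is judged:
By the outcome, as a careful person would: the job done as asked, in the order asked, and still so for the second after the job is handed in, while the arm keeps its last pose, push and grip.
It also fails if it takes over 58 s, if anything falls off the work surface, if the arm or the gripper's body presses on something with over 40 N, if the wrist force passes 120 N, or if a joint passes its speed limit or range.

### The arm

A 6-joint arm with a two-finger parallel gripper is mounted at the origin on the work surface. World frame = base frame: x ahead of the robot, y to its left, z up, the work surface at z = 0. Lengths are in mm, angles in rad, forces in N, time in s.
With the tool pointing down it reaches from about 275 to 825 mm from the base axis. Payload 5.2 kg.
Tool frame: the origin (TCP) lies at the very end of the fingers, on their centre line; the grasp point (between the pads) lies 19 mm behind it (robot.hold_point_z is the z of the grasp point in the tool frame, in mm); z points along the fingers, y is the direction in which the jaws open and shut (so a half turn about z gives the same grasp; the last joint's range is limited). The gripper opens to 93 mm and grips with 3 to 60 N. Pads are 15 mm wide; open, the fingers measure 128 mm over their backs; the gripper's body (75 mm by 188 mm) begins 65 mm behind the grasp point.
Start: joints at [-1.51, 0.259, 1.535, -0, 1.348, -0.203], TCP at [143.434, -530.972, 182.353] pointing down, gripper open.
Joint ranges: [-3.14, 3.14], [-0.91, 2.08], [0.19, 2.58], [-1.22, 4.36], [0.22, 2.71], [-3.12, 3.12]. Speed limits (rad/s): [2.57, 2.57, 3.14, 3.14, 3.14, 3.14].

### API

Orientations are given as a unit quaternion [x, y, z, w].
In Python, from bench import robot gives the robot as it stands.
- The arm moves only by the shell command python3 -m jog 'ROWS' [FORCE]. ROWS is JSON, one flat list of numbers, 7 for each row, row after row: the turn, a rotation vector about the world's x, y, z in rad, then the shift along the world's x, y, z in mm, then the finger opening in mm, from 0 to 93. A call has 1 to 20 rows; each row shifts and turns the commanded pose from where the row before left it; what a row does not reach is not made up. A row lasts 1/10 s, in which the tool goes at most 50 mm and 8.59 degrees, less where a joint would pass 70% of its speed; a pose out of reach is approached as far as the arm can. A call with a gripper value outside its range is refused whole. The fingers move at their own pace and stop on an object; FORCE is the grip in N (left out, the last holds). Time passes only in rows, so rows that do not move let the fingers close. It gives the time, the measured TCP pose, the force and the opening at its end, in the units of the state.
- robot.get_obs(): the state, without advancing time (a new reading comes with each control period).
- robot.snapshot(name): name is "scene" or "top"; returns the picture (400x640x3 uint8, red, green, blue); there is no depth.
- robot.get_calibration(name): a dict with "mtx" (3x3 intrinsics, pixels), "view" (4x4, takes a point from world to camera coordinates). Camera axes: x right, y up, looking along -z (the intrinsics and any distortion apply to the point x, -y, -z); pixel columns grow to the right and rows downward; lengths in mm; the calibration is good to about 2 mm. A picture is of the moment at which its call begins. get_calibration takes no time and is no camera call.
- robot.finish_job(): hands the job in, once; it reports no verdict.
The state is a dict: "clock": time; "joint_pos": joint angles; "joint_velocities": joint speeds; "joint_efforts": joint torques, N m; "position": TCP position; "ee_rot": TCP orientation; "force": force on the tool from outside, world axes, zero at the start; "moment": the same for the moment, N m; "grip_width": finger opening in mm.
Only numpy, scipy, OpenCV 4.12 (cv2) and the standard library are available. Lean on these libraries where they do the work, as an engineer would, in place of code of your own. Each camera call takes 0.05 s, during which the arm holds its last target.

## Working session

There is one attempt and no reset: what is moved stays moved. The work goes in short steps, Python scripts to look and compute and a shell command to move; the robot and the scene stay as the last step left them, time stands still between calls to the robot, and variables do not carry over. Pictures are saved under pics/ and viewed, and the job is handed in when it is done.

```bash
mkdir -p pics; ls
python3 - <<'E'
from bench import robot
import cv2
for n in("scene","top"):
    im=robot.snapshot(n); cv2.imwrite(f"pics/{n}0.png",im[:,:,::-1])
    c=robot.get_calibration(n); print(n,c)
print(robot.get_obs(), robot.hold_point_z)
E
```

```text
pics
scene {'mtx': array([[378.30849926,   0.        , 315.99125159],
       [  0.        , 378.30849926, 198.38422583],
       [  0.        ,   0.        ,   1.        ]]), 'view': array([[ 2.06071011e-01,  9.78530544e-01, -3.56561448e-03,
        -2.23098679e+02],
       [-7.78799895e-01,  1.66213253e-01,  6.04850294e-01,
         3.01284517e+02],
       [ 5.92457139e-01, -1.21865211e-01,  7.96331218e-01,
        -1.17711225e+03],
       [ 0.00000000e+00,  0.00000000e+00,  0.00000000e+00,
         1.00000000e+00]])}
top {'mtx': array([[399.24728463,   0.        , 318.16385164],
       [  0.        , 399.24728463, 202.51572395],
       [  0.        ,   0.        ,   1.        ]]), 'view': array([[-1.26472638e-02, -9.99183407e-01, -3.83740159e-02,
         1.39360479e+02],
       [ 9.83229051e-01, -1.94097195e-02,  1.81339176e-01,
        -4.96050584e+02],
       [-1.81935925e-01, -3.54370029e-02,  9.82671633e-01,
        -8.57901608e+02],
       [ 0.00000000e+00,  0.00000000e+00,  0.00000000e+00,
         1.00000000e+00]])}
{'clock': 0.1, 'joint_pos': array([-1.50982453e+00,  2.59261984e-01,  1.53594848e+00, -3.90775088e-06,
        1.34801588e+00, -2.02821277e-01]), 'joint_velocities': array([-0.00119697, -0.00110441, -0.00227401,  0.00117456, -0.00139856,
        0.00081113]), 'joint_efforts': array([ 2.90385819e-03, -4.38207757e+01, -2.84643155e+01,  7.21045607e-02,
        3.61779635e-02, -4.46888862e-05]), 'position': array([ 143.38531035, -530.41640249,  181.61537717]), 'ee_rot': array([ 9.91313867e-01,  1.31514828e-01,  5.59854561e-05, -8.14925571e-04]), 'force': array([ 0.25333285,  0.40979003, -0.67565669]), 'moment': array([0.00484164, 0.00207051, 0.02670863]), 'grip_width': 92.90076618756704} -18.8
```

View pics/scene0.png

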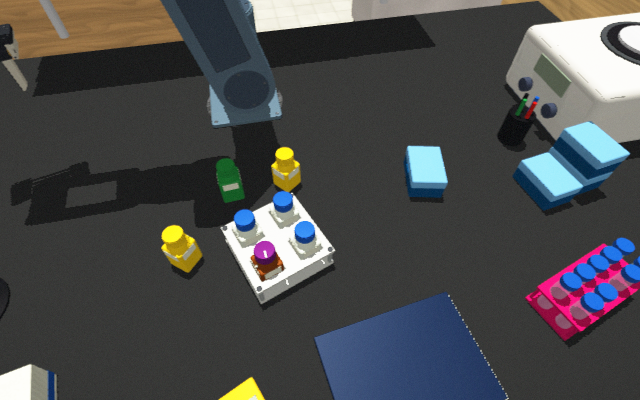

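View pics/top0.png

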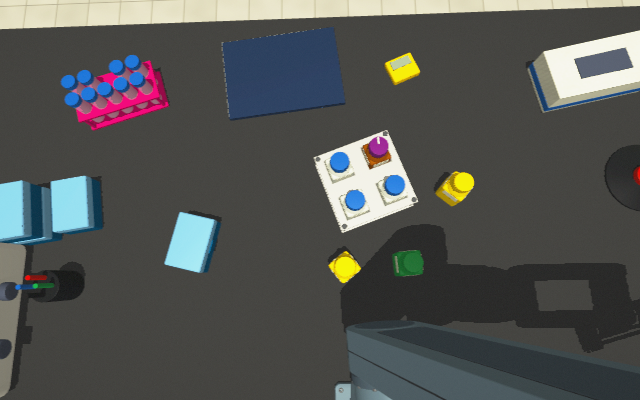

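Scene view: the purple cap is at about (265,252) in scene and (377,147) in top, on the amber bottle in the rack's far-right opening. Look-alikes in top view: white/blue caps at (340,162), (394,185) and (355,201), yellow at (344,267) and (458,185), green at (408,263). My choice is the purple cap on the amber bottle; I'll check it in a close crop.

Run:
```python
import cv2,numpy as np
a=cv2.imread("pics/top0.png")[120:240,300:430]; b=cv2.imread("pics/scene0.png")[185:305,210:340]
cv2.imwrite("pics/crop0.png",np.hstack([cv2.resize(x,(390*1,360),interpolation=cv2.INTER_CUBIC) for x in(a,b)]))
a=cv2.imread("pics/top0.png")[125:180,350:405];b=cv2.imread("pics/scene0.png")[230:285,240:295]
cv2.imwrite("pics/crop1.png",np.hstack([cv2.resize(x,(390,390),interpolation=cv2.INTER_CUBIC) for x in(a,b)]))
```

```text
(no output)
```

View pics/crop0.png

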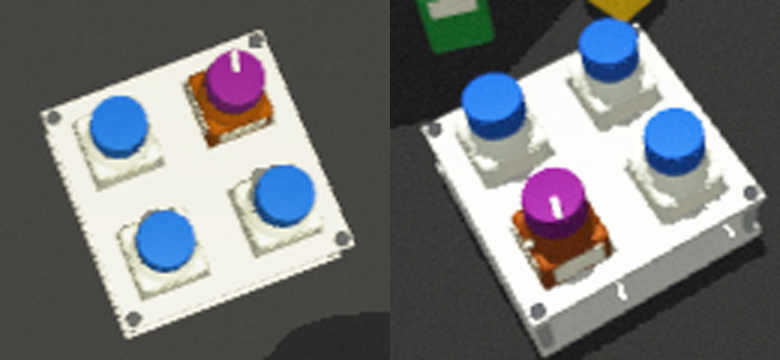

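View pics/crop1.png

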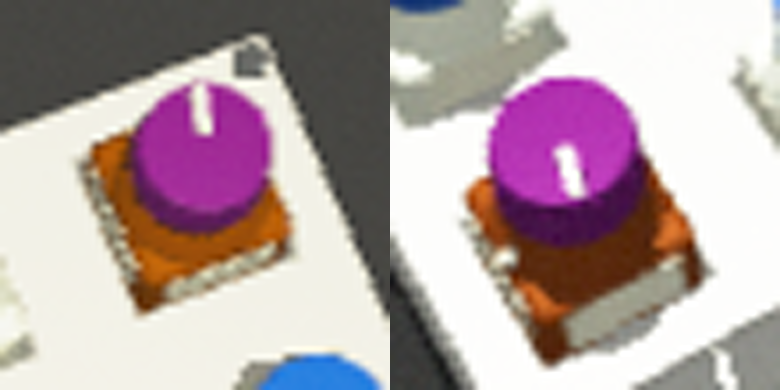

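The crop shows the purple cap with its white line on the amber square bottle. Its line points roughly toward +x, at top (377,138). Next I'll triangulate the cap, the other caps, the rack screws and the line.

```bash
cat > h.py <<'E'
import numpy as np,cv2
from bench import robot
def proj(n,p):
    c=robot.get_calibration(n);q=c['view']@np.r_[p,1];v=np.array([q[0],-q[1],-q[2]]);u=c['mtx']@v;return u[:2]/u[2]
def ray(n,px):
    c=robot.get_calibration(n);K=c['mtx'];d=np.linalg.inv(K)@[px[0],px[1],1];d=np.array([d[0],-d[1],-d[2]])
    R=c['view'][:3,:3];t=c['view'][:3,3];return -R.T@t,R.T@d
def atz(n,px,z):
    o,d=ray(n,px);return o+d*(z-o[2])/d[2]
def tri(a,b):
    A=[];B=[]
    for n,px in(("scene",a),("top",b)):
        o,d=ray(n,px);d/=np.linalg.norm(d);P=np.eye(3)-np.outer(d,d);A.append(P);B.append(P@o)
    return np.linalg.lstsq(np.vstack(A),np.hstack(B),rcond=None)[0]
def purple(n,im,vmin):
    h=cv2.cvtColor(im,cv2.COLOR_BGR2HSV)
    m=((h[...,0]>135)&(h[...,0]<160)&(h[...,1]>120)&(h[...,2]>vmin)).astype(np.uint8)
    return m
E
python3 - <<'E'
from h import *
ims={n:cv2.imread(f"pics/{n}0.png") for n in("scene","top")}
for n in ims:
    h=cv2.cvtColor(ims[n],cv2.COLOR_BGR2HSV)
    p=(60,1) if 0 else None
    m=purple(n,ims[n],0); ys,xs=np.where(m); print(n,len(xs),xs.min(),xs.max(),ys.min(),ys.max(), np.histogram(h[...,2][m>0],8))
    m=purple(n,ims[n],130).copy(); 
    cn=max(cv2.findContours(m,0,1)[0],key=cv2.contourArea); hull=cv2.convexHull(cn)
    e=cv2.fitEllipse(hull); print(e)
    print(' z119 ->',atz(n,e[0],119.5))
    # white line pixels inside
    hm=np.zeros_like(m);cv2.fillPoly(hm,[hull],1); w=(hm>0)&(h[...,1]<130); ys,xs=np.where(w)
    w=255-h[...,1][ys,xs].astype(float); c=(np.average(xs,weights=w),np.average(ys,weights=w));print(' line',c,len(xs), 'vec',(atz(n,c,119.5)-atz(n,e[0],119.5))[:2])
    # blue caps
    b=((h[...,0]>100)&(h[...,0]<118)&(h[...,1]>180)&(h[...,2]>190)).astype(np.uint8)
    N,l,s,ct=cv2.connectedComponentsWithStats(b)
    for i in range(1,N):
        if s[i,4]>100: print(' blue',ct[i],s[i,4],atz(n,ct[i],118))
    # screws
    g=cv2.cvtColor(ims[n],cv2.COLOR_BGR2GRAY)
E
```

```text
scene 462 254 637 101 312 (array([  2,   0, 102,  27,  26,  35, 253,  17]), array([  8.   ,  35.625,  63.25 ,  90.875, 118.5  , 146.125, 173.75 ,
       201.375, 229.   ]))
((263.6605529785156, 249.5196990966797), (17.455013275146484, 20.823015213012695), 76.01008605957031)
 z119 -> [604.95556048  -1.23068775 119.5       ]
 line (np.float64(264.50254433307634), np.float64(252.64163454124903)) 31 vec [7.06584137 0.72727077]
 blue [282.10810811 198.31081081] 222 [489.43659342  52.17077517 118.        ]
 blue [243.38271605 217.218107  ] 243 [520.8454018  -32.41161018 118.        ]
 blue [304.1752988  229.19920319] 251 [574.99962262  83.30974678 118.        ]
 blue [625.06666667 244.47222222] 180 [738.0103159  681.63764474 118.        ]
 blue [612.47120419 253.0052356 ] 191 [749.35664558 645.53798074 118.        ]
 blue [599.54545455 261.6969697 ] 198 [760.52636144 609.70699141 118.        ]
 blue [585.74519231 270.72115385] 208 [771.62239738 572.96561963 118.        ]
 blue [632.8255814  271.20930233] 172 [790.41729362 656.70552948 118.        ]
 blue [571.98148148 279.84259259] 216 [78
[... 828 characters left out ...]

 blue [135.81538462  78.12307692] 130 [779.44985381 537.75580312 118.        ]
 blue [67.71317829 80.9379845 ] 129 [777.71445909 695.20702864 118.        ]
 blue [119.82170543  83.17054264] 129 [768.32338147 573.7196712  118.        ]
 blue [103.74603175  88.26190476] 126 [757.11466909 609.80396138 118.        ]
 blue [87.6744186 93.3875969] 129 [745.84135295 645.81021707 118.        ]
 blue [71.43076923 98.45384615] 130 [734.7431909 682.1672231 118.       ]
 blue [339.26771654 160.79527559] 254 [574.65941269  82.73193787 118.        ]
 blue [394.75478927 183.92720307] 261 [521.68874621 -32.1153788  118.        ]
 blue [354.77272727 199.46969697] 264 [490.24469106  52.29375381 118.        ]
```

```bash
python3 - <<'E'
from h import *
c=np.array([605.8,-1.3])
for z in(86,89,92):
    p=atz("scene",(256.2,266),z)[:2]-c; print(z,p,np.degrees(np.arctan2(p[1],p[0])),np.hypot(*p))
E
python3 -m jog '[0,0,0.132,23,26.5,2,62, 0,0,0.132,23,26.5,2,62, 0,0,0.132,23,26.5,2,62, 0,0,0.132,23,26.5,2,62, 0,0,0.132,23,26.5,2,62, 0,0,0.132,23,26.5,2,62, 0,0,0.132,23,26.5,2,62, 0,0,0.132,23,26.5,2,62, 0,0,0.132,23,26.5,2,62, 0,0,0.132,23,26.5,2,62, 0,0,0.132,23,26.5,2,62, 0,0,0.132,23,26.5,2,62, 0,0,0.132,23,26.5,2,62, 0,0,0.132,23,26.5,2,62, 0,0,0.132,23,26.5,2,62, 0,0,0.132,23,26.5,2,62, 0,0,0.132,23,26.5,2,62, 0,0,0.132,23,26.5,2,62, 0,0,0.132,23,26.5,2,62, 0,0,0.132,23,26.5,2,62]'
python3 - <<'E'
from h import *
o=robot.get_obs();q=o['ee_rot'];print(o['position'],q,2*np.arctan2(q[1],q[0]),o['joint_pos'])
E
```

```text
86 [ 12.96980741 -20.13007784] -57.20632013415927 23.946522463383655
89 [ 14.58230077 -19.92264369] -53.79788422192825 24.68917226729856
92 [ 16.19479412 -19.71520954] -50.59906565064295 25.513934308452804
clock: 2.1
position: [603.9, 0.4, 221.9]
ee_rot: [0.116, 0.993, -0.0, -0.001]
force: [0.3, 0.6, 0.2]
grip_width: 62.2
[6.03924808e+02 3.62024616e-01 2.21894421e+02] [ 1.15853249e-01  9.93266213e-01 -1.66895990e-05 -5.03935451e-04] 2.909364643535483 [-1.83843282e-01  3.35670577e-01  1.33226728e+00 -1.01983778e-04
  1.47465810e+00 -1.52240176e+00]
```

```bash
python3 -m jog '[0,0,0,1.9,-1.7,-20,62, 0,0,0,0,0,-30,62, 0,0,0,0,0,-30,62, 0,0,0,0,0,-20,62, 0,0,0,0,0,0,62, 0,0,0,0,0,0,62]'
python3 - <<'E'
from h import *
for n in("scene","top"):
    im=robot.snapshot(n)[:,:,::-1].copy(); p=proj(n,[605.8,-1.3,119]).astype(int)
    cr=cv2.resize(im[p[1]-50:p[1]+50,p[0]-50:p[0]+50],(400,400),interpolation=cv2.INTER_CUBIC); cv2.imwrite(f"pics/{n}1.png",cr)
a=np.hstack([cv2.imread(f"pics/{n}1.png") for n in("scene","top")]);cv2.imwrite("pics/a1.png",a)
E
```

```text
clock: 2.7
position: [605.2, -2.6, 122.3]
ee_rot: [0.119, 0.993, 0.0, -0.0]
force: [-0.6, -0.2, 1.0]
grip_width: 62.0
```

View pics/a1.png

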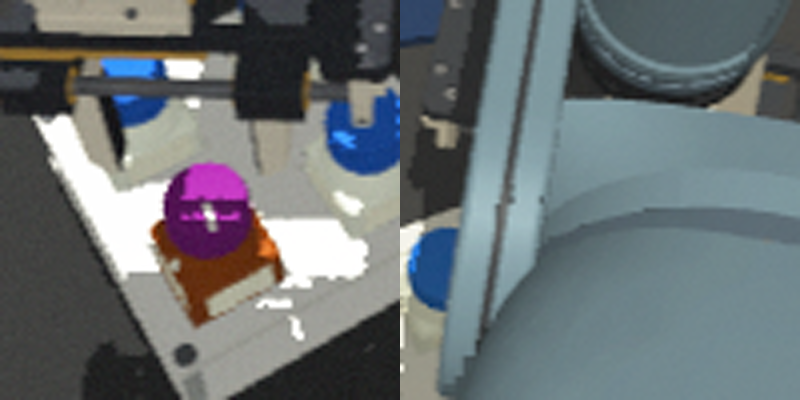

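Run:
```python
from h import *
from scipy.spatial.transform import Rotation as R
o=robot.get_obs();r=R.from_quat(o['ee_rot']).as_matrix();print(o['position'],r[:,1])
c=proj("scene",[605.8,-1.3,119]).astype(int)
im=cv2.imread("pics/a1.png")
for s in(-1,1):
  for w in(0,17):
   for zz in (0,-30):
    p=o['position']+r[:,1]*s*(31+w)+r[:,2]*zz
    q=(proj("scene",p)-c)*4+200;print(s,w,zz,q); cv2.circle(im,tuple(int(v) for v in q),4,(0,255,0) if zz==0 else (0,0,255),-1)
q=(proj("scene",o['position'])-c)*4+200;cv2.circle(im,tuple(int(v) for v in q),4,(255,255,0),-1)
cv2.imwrite("pics/a2.png",im[:,:400])
```

```text
[606.37050839  -2.89475918 123.84315081] [2.35616230e-01 9.71846168e-01 1.33635563e-04]
-1 0 0 [133.51764539 195.11841248]
-1 0 -30 [123.73689876 162.4341514 ]
-1 17 0 [ 97.94057605 194.23521994]
-1 17 -30 [ 86.94609482 161.53767657]
1 0 0 [263.57279331 198.34700153]
1 0 -30 [258.23973926 165.71155767]
1 17 0 [299.31652559 199.23433144]
1 17 -30 [295.20881933 166.61237653]
```

View pics/a2.png

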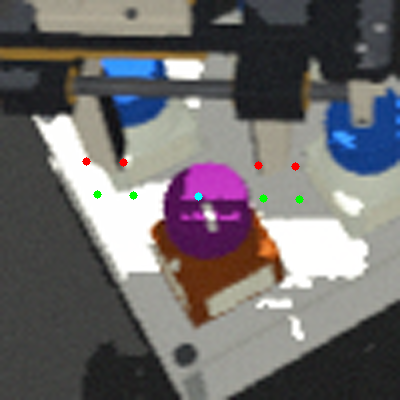

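Run:
```python
from h import *
im=robot.snapshot("scene")[:,:,::-1].copy()
print([robot.get_obs()['position'].round(1) for _ in range(3)], robot.get_obs()['joint_velocities'].round(3))
cr=im[195:285,215:320];cr=cv2.resize(cr,None,fx=7,fy=6.6,interpolation=cv2.INTER_NEAREST);cv2.imwrite("pics/b1.png",cr)
```

```text
[array([606.5,  -2.9, 124. ]), array([606.5,  -2.9, 124. ]), array([606.5,  -2.9, 124. ])] [-0.001 -0.003  0.002 -0.    -0.004 -0.001]
```

View pics/b1.png

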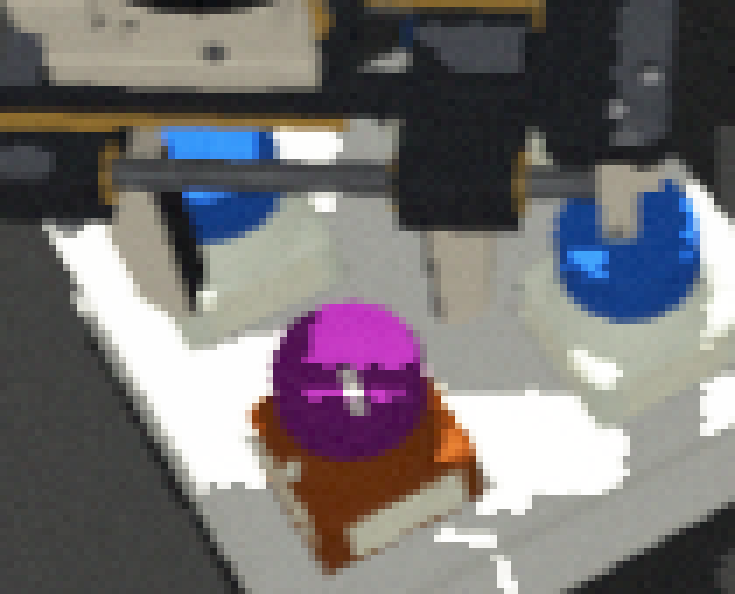

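The tips appear about 7 px higher in the image than predicted from the pose. I'll go down 20 mm with the jaws open, which has clearance, and compare again.

```bash
python3 -m jog '[0,0,0,-0.5,1.4,-10,62, 0,0,0,0,0,-10,62, 0,0,0,0,0,0,62, 0,0,0,0,0,0,62]'
python3 - <<'E'
from h import *
from scipy.spatial.transform import Rotation as R
im=robot.snapshot("scene")[:,:,::-1].copy()
o=robot.get_obs();r=R.from_quat(o['ee_rot']).as_matrix();print(o['position'],o['grip_width'],o['force'])
cr=im[195:285,215:320];cr=cv2.resize(cr,None,fx=7,fy=6.6,interpolation=cv2.INTER_NEAREST)
for s in(-1,1):
  for dx in(-7.5,7.5):
   q=proj("scene",o['position']+r[:,1]*s*o['grip_width']/2+r[:,0]*dx);print(q)
   cv2.circle(cr,(int((q[0]-215+.5)*7),int((q[1]-195+.5)*6.6)),4,(0,255,0),-1)
cv2.imwrite("pics/b2.png",cr)
E
```

```text
clock: 3.25
position: [604.4, -1.2, 101.8]
ee_rot: [0.119, 0.993, 0.0, -0.001]
force: [-0.0, 0.4, 0.1]
grip_width: 62.0
[604.74562905  -1.25641832 102.16255739] 61.92723441516404 [ 0.77438956 -0.26890573  0.22510951]
[248.29360487 256.87614849]
[249.3507678  250.07656884]
[280.15714419 257.68210627]
[280.82657784 250.86069623]
```

View pics/b2.png

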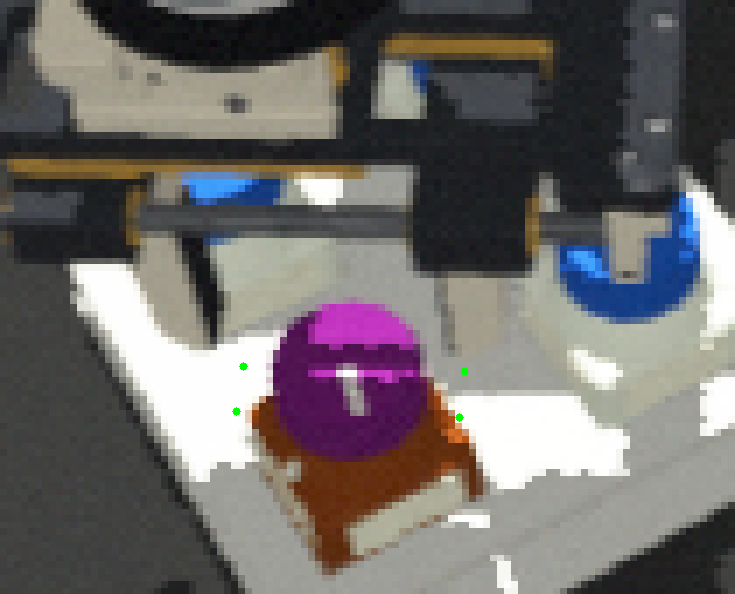

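Run:
```python
from h import *
print(proj("scene",[143.4,-530.5,181.6]),proj("scene",[143.4,-530.5,200.6]))
a=cv2.imread("pics/scene0.png")[0:120,0:120];b=cv2.imread("pics/scene0.png")[120:240,0:120]
cv2.imwrite("pics/c.png",cv2.resize(a,(600,600),interpolation=cv2.INTER_NEAREST))
```

```text
[ 10.34779862 107.85776057] [  4.98905626 101.26922257]
```

View pics/c.png

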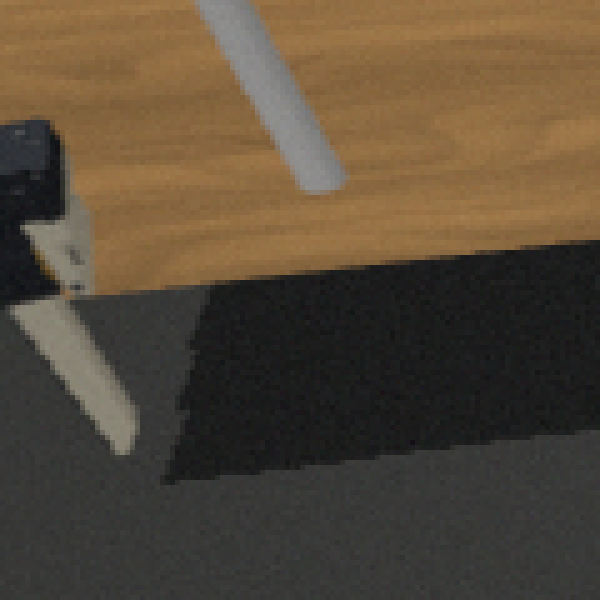

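```bash
python3 - <<'E'
from h import *
for p in([131.1,-485.6,181.6],[131,-485,200],[0,0,0],[0,0,50],[100,0,0]): print(p,proj("scene",p),proj("top",p))
print(robot.get_calibration("scene").keys())
for n in("scene","top"):
    print(n,ray(n,(316,200))[0])
E
python3 - <<'E'
import cv2
a=cv2.imread("pics/scene0.png")[0:140,150:350];cv2.imwrite("pics/d.png",cv2.resize(a,(800,560)))
E
```

```text
[131.1, -485.6, 181.6] [ 32.18912724 101.94898814] [676.58696296 391.51748776]
[131, -485, 200] [27.72741367 95.50529181] [685.50721985 394.70387443]
[0, 0, 0] [244.29025057 101.55531787] [383.01894964 433.36602976]
[0, 0, 50] [241.72070562  88.10552234] [386.01180679 442.91455717]
[100, 0, 0] [247.46403241 122.77964426] [381.09577303 383.76508545]
dict_keys(['mtx', 'view'])
scene [978.00307545  24.78235904 754.34371772]
top [333.41075074  99.21701396 938.33679949]
```

View pics/d.png

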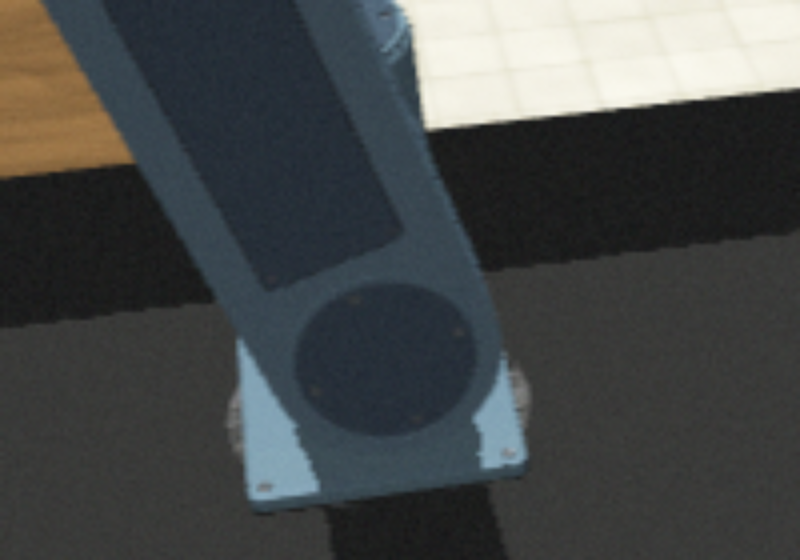

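The visible finger ends look about 28 mm above the reported TCP, both here and at the start pose. Contact will settle it: I'll lower to grasp height and close gently.

```bash
python3 -m jog '[0,0,0,0.8,0,-6,62, 0,0,0,0,0,-5,62, 0,0,0,0,0,0,50, 0,0,0,0,0,0,40, 0,0,0,0,0,0,30, 0,0,0,0,0,0,30, 0,0,0,0,0,0,30]' 5
python3 - <<'E'
from h import *
im=robot.snapshot("scene")[:,:,::-1].copy()
o=robot.get_obs();print(o['position'],o['grip_width'],o['force'],o['moment'])
cr=im[195:285,215:320];cr=cv2.resize(cr,None,fx=7,fy=6.6,interpolation=cv2.INTER_NEAREST)
cv2.imwrite("pics/b3.png",cr)
E
```

```text
clock: 4.0
position: [605.7, -1.3, 91.5]
ee_rot: [0.119, 0.993, -0.0, 0.0]
force: [-0.4, 0.5, 0.1]
grip_width: 31.0
[605.74878921  -1.3028066   91.55131411] 30.241068497490204 [-0.17788751 -0.03219739 -0.11101007] [ 0.04374969 -0.11571186  0.04222568]
```

View pics/b3.png

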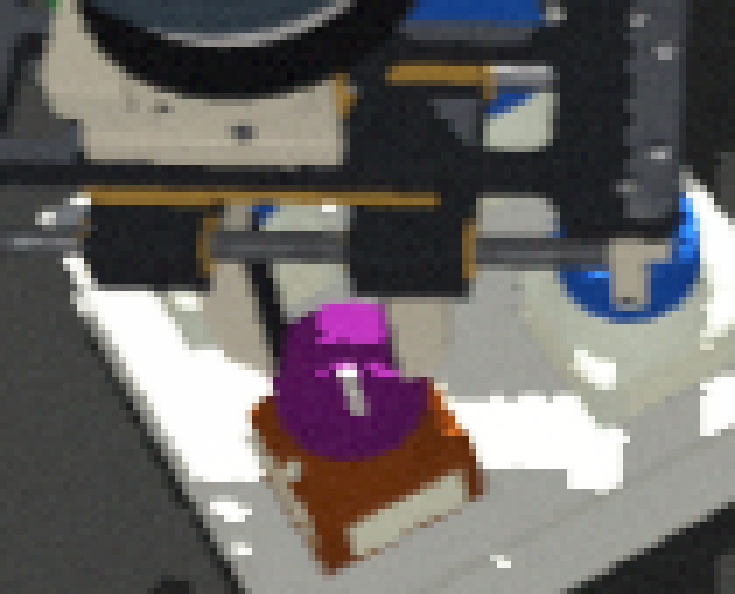

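The jaws closed to 30 mm, less than the 41 mm cap, without contact. So the real finger ends sit above the cap top (z≈120) although the TCP reads 91.5. I'll touch the cap top to measure the offset.

```bash
for i in 1; do python3 -m jog '[0,0,0,0,0,-1,30, 0,0,0,0,0,-1,30, 0,0,0,0,0,0,30]'; done; python3 -m jog '[0,0,0,0,0,-1,30, 0,0,0,0,0,-1,30, 0,0,0,0,0,0,30]'
```

```text
clock: 4.35
position: [605.5, -1.2, 89.1]
ee_rot: [0.119, 0.993, 0.0, -0.0]
force: [-0.5, -0.2, 0.3]
grip_width: 29.9
clock: 4.65
position: [605.5, -1.3, 87.1]
ee_rot: [0.119, 0.993, 0.0, -0.0]
force: [0.0, 0.3, -0.1]
grip_width: 30.2
```

```bash
python3 -m jog '[0,0,0,0,0,-1,30, 0,0,0,0,0,-1,30, 0,0,0,0,0,0,30]'; python3 -m jog '[0,0,0,0,0,-1,30, 0,0,0,0,0,0,30]'
python3 - <<'E'
from h import *
im=robot.snapshot("scene")[:,:,::-1].copy()
cr=im[195:285,215:320];cr=cv2.resize(cr,None,fx=7,fy=6.6,interpolation=cv2.INTER_NEAREST)
cv2.imwrite("pics/b4.png",cr)
E
```

```text
clock: 4.95
position: [605.5, -1.2, 85.2]
ee_rot: [0.119, 0.993, 0.0, -0.0]
force: [-0.8, -0.1, -0.8]
grip_width: 29.9
clock: 5.15
position: [605.6, -1.3, 84.2]
ee_rot: [0.119, 0.993, -0.0, -0.0]
force: [-0.4, -0.2, -0.4]
grip_width: 29.9
```

View pics/b4.png

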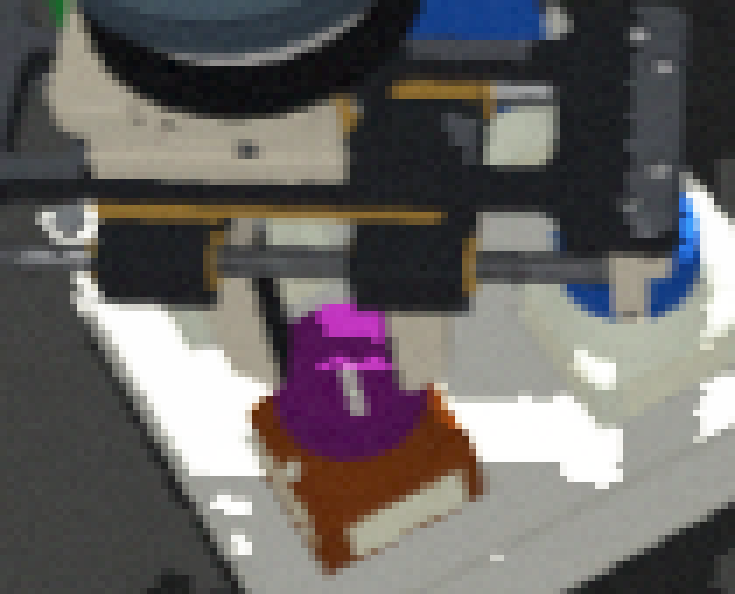

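Run:
```python
from h import *
from scipy.spatial.transform import Rotation as R
o=robot.get_obs();r=R.from_quat(o['ee_rot']).as_matrix()
im=cv2.imread("pics/b4.png")
for k,zz in enumerate((0,-20,-30,-40)):
 for s in(-1,1):
  for dx in(-7.5,7.5):
   q=proj("scene",o['position']+r[:,1]*s*o['grip_width']/2+r[:,0]*dx+r[:,2]*zz)
   print(zz,s,dx,((q[0]-214.5)*7).round(),((q[1]-194.5)*6.6).round())
```

```text
0 -1 -7.5 303.0 444.0
0 -1 7.5 309.0 400.0
0 1 -7.5 408.0 447.0
0 1 7.5 413.0 402.0
-20 -1 -7.5 294.0 412.0
-20 -1 7.5 301.0 367.0
-20 1 -7.5 401.0 415.0
-20 1 7.5 407.0 370.0
-30 -1 -7.5 289.0 396.0
-30 -1 7.5 296.0 350.0
-30 1 -7.5 398.0 398.0
-30 1 7.5 403.0 353.0
-40 -1 -7.5 284.0 379.0
-40 -1 7.5 291.0 333.0
-40 1 -7.5 394.0 381.0
-40 1 7.5 400.0 335.0
```

```bash
python3 -m jog '[0,0,0,0,0,-1,30, 0,0,0,0,0,0,30]';python3 -m jog '[0,0,0,0,0,-1,30, 0,0,0,0,0,0,30]';python3 -m jog '[0,0,0,0,0,-1,30, 0,0,0,0,0,0,30]'
```

```text
clock: 5.4
position: [605.8, -1.3, 83.8]
ee_rot: [0.119, 0.993, -0.0, 0.0]
force: [-0.0, 0.2, 3.6]
grip_width: 30.3
clock: 5.6
position: [606.0, -1.3, 83.4]
ee_rot: [0.119, 0.993, -0.0, 0.001]
force: [-1.7, 0.5, 8.1]
grip_width: 30.1
clock: 5.8
position: [606.2, -1.3, 83.0]
ee_rot: [0.119, 0.993, -0.0, 0.001]
force: [-2.2, 0.5, 10.5]
grip_width: 30.2
```

Contact came at TCP 84.0, with the cap top at 120.1, so the finger ends are really 36 mm behind the reported TCP. The lateral position looks right. I'll lift clear, open, and go down until the real tips are at z≈93.

```bash
python3 -m jog '[0,0,0,0,0,6,30, 0,0,0,0,0,0,62, 0,0,0,0,0,0,62, 0,0,0,0,0,0,62, 0,0,0,0,0,0,62, 0,0,0,0,0,-10,62, 0,0,0,0,0,-10,62, 0,0,0,0,0,-10,62, 0,0,0,0,0,0,62, 0,0,0,0,0,0,62]'
python3 - <<'E'
from h import *
im=robot.snapshot("scene")[:,:,::-1].copy()
cr=im[195:285,215:320];cr=cv2.resize(cr,None,fx=7,fy=6.6,interpolation=cv2.INTER_NEAREST)
cv2.imwrite("pics/b5.png",cr)
E
```

```text
clock: 6.8
position: [605.2, -1.2, 56.6]
ee_rot: [0.119, 0.993, 0.0, -0.001]
force: [0.1, -0.6, 0.0]
grip_width: 62.1
```

View pics/b5.png

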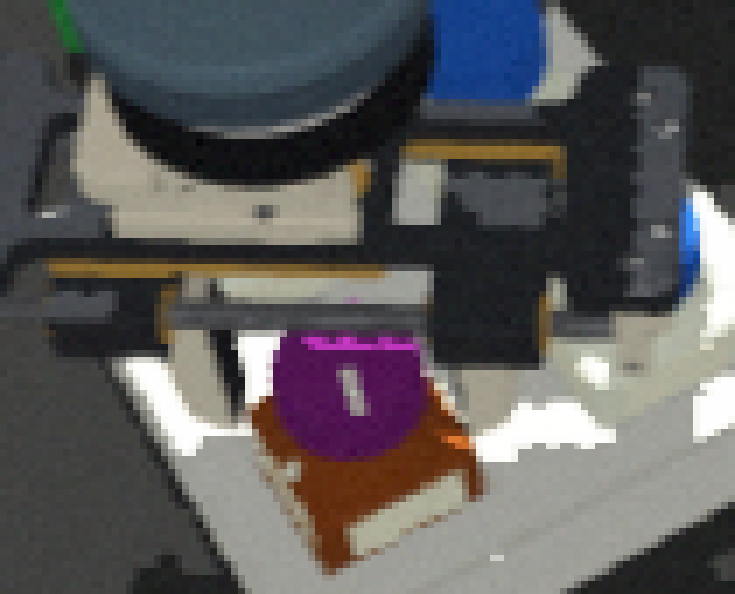

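The open fingers now straddle the cap evenly: left tip (235,420), right tip (475,425), cap centre (350,380) in the crop. Closing with 25 N.

```bash
python3 -m jog '[0,0,0,0,0,0,50, 0,0,0,0,0,0,40, 0,0,0,0,0,0,30, 0,0,0,0,0,0,30, 0,0,0,0,0,0,30]' 25
python3 -m jog '[0,0,0,0,0,-1,30, 0,0,0,0,0,0,30]'
python3 -c "
from h import *
print(robot.get_obs())"
```

```text
clock: 7.35
position: [605.8, -1.4, 57.6]
ee_rot: [0.119, 0.993, -0.0, 0.0]
force: [-0.0, 0.2, 1.0]
grip_width: 40.8
clock: 7.55
position: [606.0, -1.4, 57.1]
ee_rot: [0.119, 0.993, -0.0, 0.001]
force: [-1.4, 0.6, 5.5]
grip_width: 40.4
{'clock': 7.55, 'joint_pos': array([-1.86149732e-01,  4.62118500e-01,  1.55952163e+00, -1.73250271e-04,
        1.11893072e+00, -1.51907553e+00]), 'joint_velocities': array([-0.00023569, -0.00178187, -0.00069784,  0.0006795 ,  0.00185365,
        0.00180215]), 'joint_efforts': array([ 1.68303140e-01, -4.84157467e+01, -2.38448203e+01,  1.44507391e-01,
       -4.20961333e-01,  1.61297590e-03]), 'position': array([605.98717816,  -1.44174542,  57.12983592]), 'ee_rot': array([ 1.18617528e-01,  9.92939885e-01, -1.12088560e-04,  5.04515641e-04]), 'force': array([-1.43193837,  0.58137185,  5.48666258]), 'moment': array([-0.02000238,  0.08092444,  0.03761874]), 'grip_width': 40.41898599154708}
```

```bash
python3 -m jog '[0,0,-0.1,0,0,-0.2,30, 0,0,-0.1,0,0,-0.2,30, 0,0,-0.1,0,0,-0.2,30, 0,0,-0.1,0,0,-0.2,30, 0,0,-0.1,0,0,-0.2,30]'
python3 -c "
from h import *
o=robot.get_obs();print(o['moment'],o['force'],2*np.arctan2(o['ee_rot'][1],o['ee_rot'][0]))"
python3 -m jog '[0,0,-0.1,0,0,-0.2,30, 0,0,-0.1,0,0,-0.2,30, 0,0,-0.1,0,0,-0.2,30, 0,0,-0.05,0,0,-0.1,30]'
python3 -c "
from h import *
o=robot.get_obs();print(o['moment'],o['force'],2*np.arctan2(o['ee_rot'][1],o['ee_rot'][0]))"
```

```text
clock: 8.05
position: [605.9, -1.6, 56.2]
ee_rot: [0.362, 0.932, -0.0, 0.001]
force: [-2.4, -0.7, 5.7]
grip_width: 40.3
[-0.19384565  0.2314883   0.11665053] [-2.42555768 -0.66819484  5.6841525 ] 2.3999736057025776
clock: 8.45
position: [605.6, -1.8, 55.4]
ee_rot: [0.519, 0.855, -0.0, 0.0]
force: [-2.5, -2.2, 5.7]
grip_width: 41.1
[-0.26143376  0.30480717  0.16636663] [-2.45766866 -2.20604796  5.65680666] 2.0506410516563647
```

```bash
for i in 1; do python3 -m jog '[0,0,-0.05,0,0,-0.1,30, 0,0,-0.05,0,0,-0.1,30, 0,0,0,0,0,0,30]'; python3 -c "
from h import *
o=robot.get_obs();print(o['moment'],2*np.arctan2(o['ee_rot'][1],o['ee_rot'][0]))"; python3 -m jog '[0,0,-0.05,0,0,-0.1,30, 0,0,-0.05,0,0,-0.1,30, 0,0,0,0,0,0,30]'; python3 -c "
from h import *
o=robot.get_obs();print(o['moment'],2*np.arctan2(o['ee_rot'][1],o['ee_rot'][0]))"; done
```

```text
clock: 8.75
position: [605.6, -1.8, 55.3]
ee_rot: [0.56, 0.828, -0.0, 0.0]
force: [-2.1, -2.6, 4.7]
grip_width: 40.8
[-0.27165208  0.2801119   0.03586284] 1.9525597372300094
clock: 9.05
position: [605.6, -1.9, 55.1]
ee_rot: [0.601, 0.799, -0.0, 0.0]
force: [-3.1, -1.8, 5.9]
grip_width: 40.5
[-0.28227365  0.27949162  0.00112384] 1.8525308251586217
```

```bash
python3 -m jog '[0,0,-0.05,0,0,-0.1,30]'; python3 -c "
from h import *
o=robot.get_obs();print(o['moment'],2*np.arctan2(o['ee_rot'][1],o['ee_rot'][0]))"; python3 -m jog '[0,0,-0.05,0,0,-0.1,30, 0,0,-0.05,0,0,-0.1,30]'; python3 -c "
from h import *
o=robot.get_obs();print(o['moment'],2*np.arctan2(o['ee_rot'][1],o['ee_rot'][0]))"; python3 -m jog '[0,0,-0.05,0,0,0,30, 0,0,-0.05,0,0,0,30]'; python3 -c "
from h import *
o=robot.get_obs();print(o['moment'],2*np.arctan2(o['ee_rot'][1],o['ee_rot'][0]))
im=robot.snapshot('scene')[:,:,::-1].copy()
cr=im[195:285,215:320];cr=cv2.resize(cr,None,fx=7,fy=6.6,interpolation=cv2.INTER_NEAREST)
cv2.imwrite('pics/b6.png',cr)"
```

```text
clock: 9.15
position: [605.5, -1.8, 54.9]
ee_rot: [0.62, 0.784, -0.0, 0.0]
force: [-3.3, -2.0, 5.5]
grip_width: 41.1
[-0.31149269  0.39330202  0.12527041] 1.8034090347064593
clock: 9.35
position: [605.2, -2.0, 54.7]
ee_rot: [0.659, 0.752, -0.001, 0.0]
force: [-2.3, -3.0, 6.9]
grip_width: 40.8
[-0.59154791  0.5227435   0.58223574] 1.7026425298104768
clock: 9.55
position: [605.2, -2.2, 54.6]
ee_rot: [0.696, 0.718, -0.001, 0.0]
force: [-3.3, 5.4, 6.1]
grip_width: 40.5
[1.00432752 0.48851416 0.43745742] 1.6032195773016937
```

View pics/b6.png

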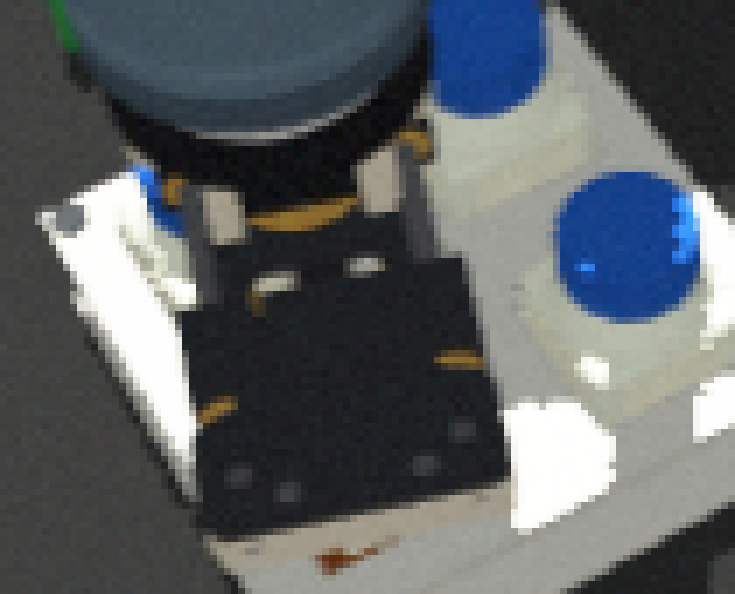

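The moment rose to 0.58 N m and then the pads slipped, so the stop seems reached. I'll release, back off and check the line against the tick.

```bash
python3 -m jog '[0,0,0,0,0,0,62, 0,0,0,0,0,0,62, 0,0,0,0,0,0,62, 0,0,0,0,0,0,62, 0,0,0,0,0,20,62, 0,0,0,0,0,30,62, 0,0,0,-20,0,30,62, 0,0,0,-40,0,30,62, 0,0,0,-40,0,20,62, 0,0,0,-40,0,0,62, 0,0,0,-20,0,0,62, 0,0,0,0,0,0,62, 0,0,0,0,0,0,62]'
python3 - <<'E'
from h import *
print(robot.get_obs()['position'],robot.get_obs()['force'])
for n,c in(("scene",(265,252)),("top",(377,147))):
    im=robot.snapshot(n)[:,:,::-1].copy();cv2.imwrite(f"pics/{n}7.png",im)
a=[cv2.resize(cv2.imread(f"pics/{n}7.png")[y-30:y+30,x-30:x+30],(400,400),interpolation=cv2.INTER_CUBIC) for n,(x,y) in(("scene",(265,252)),("top",(377,147)))]
cv2.imwrite("pics/a7.png",np.hstack(a))
E
```

```text
clock: 10.9
position: [446.3, -1.4, 184.4]
ee_rot: [0.695, 0.719, 0.001, 0.001]
force: [-0.2, 1.0, 0.4]
grip_width: 62.2
[446.32936596  -1.4066837  184.40743776] [-0.24486907  1.01276824  0.35287284]
```

View pics/a7.png

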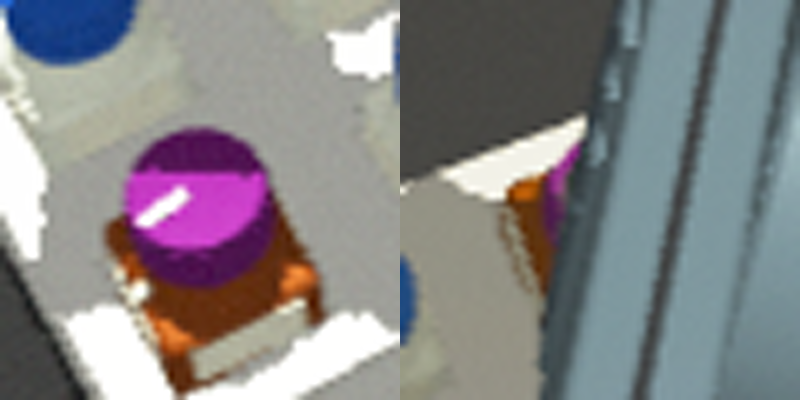

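Run:
```python
from h import *
f=lambda u,v:(235+u*60/400-.5,222+v*60/400-.5)
a=atz("scene",f(188,191),118);b=atz("scene",f(137,221),118);d=b-a;print(a,b,np.degrees(np.arctan2(d[1],d[0])),np.hypot(*d[:2]))
for z in(87,90,92):
    t=atz("scene",f(142,291),z)[:2]-[605.8,-1.3];print(np.degrees(np.arctan2(t[1],t[0])),np.hypot(*t))
    t=t+[605.8,-1.3]-[604.9,-1.4];print(np.degrees(np.arctan2(t[1],t[0])))
im=cv2.imread("pics/scene7.png");h=cv2.cvtColor(im,cv2.COLOR_BGR2HSV);m=purple("",im,130);ys,xs=np.where(m);k=(abs(xs-264)<15)&(abs(ys-250)<20);print(xs[k].min(),xs[k].max(),ys[k].min(),ys[k].max())
```

```text
[605.05999991  -3.2625911  118.        ] [611.72086897 -18.67383536 118.        ] -66.62559426319483 16.7890924722779
-60.827890682364774 23.614823926324988
-58.83345694725402
-57.24149805017462 24.269397422940752
-55.358876173221084
-54.96169061375619 24.756206186585537
-53.1556839089373
254 274 247 259
```

With the tick taken on the shoulder cone (z≈83, r≈23), its direction is about −65°, and the line is at −66.6°. The line points at the tick, so the cap is home, and the moment stop agrees. I'll regrip the cap, with jaws along x, and draw up.

```bash
python3 -m jog '[0,0,0,20,0,0,62, 0,0,0,40,0,0,62, 0,0,0,40,0,-20,62, 0,0,0,40,0,-30,62, 0,0,0,19,0,-30,62, 0,0,0,0,0,-30,62, 0,0,0,0,0,-10,62, 0,0,0,0,0,-8,62, 0,0,0,0,0,0,62, 0,0,0,0,0,0,62]'
python3 -c "
from h import *
print(robot.get_obs()['position'],robot.get_obs()['force'])"
python3 -m jog '[0,0,0,0,0,0,50, 0,0,0,0,0,0,40, 0,0,0,0,0,0,30, 0,0,0,0,0,0,30, 0,0,0,0,0,0,30]' 35
```

```text
clock: 12.0
position: [605.5, -1.4, 57.4]
ee_rot: [0.695, 0.719, 0.001, 0.001]
force: [0.7, -0.5, 0.1]
grip_width: 62.0
[605.54591426  -1.43038352  57.38719419] [ 0.74743161 -0.48573365  0.121299  ]
clock: 12.5
position: [605.1, -1.3, 56.6]
ee_rot: [0.695, 0.719, 0.0, 0.001]
force: [-0.1, 1.0, 1.8]
grip_width: 40.6
```

```bash
python3 -m jog '[0,0,0,0,0,3,30, 0,0,0,0,0,6,30, 0,0,0,0,0,10,30, 0,0,0,0,0,10,30, 0,0,0,0,0,15,30, 0,0,0,0,0,15,30, 0,0,0,0,0,20,30, 0,0,0,0,0,25,30, 0,0,0,0,0,25,30, 0,0,0,0,0,25,30, 0,0,0,0,0,25,30, 0,0,0,0,0,25,30, 0,0,0,0,0,20,30, 0,0,0,0,0,10,30, 0,0,0,0,0,0,30]'
python3 - <<'E'
from h import *
o=robot.get_obs();print(o['position'],o['force'],o['joint_pos'],o['grip_width'])
im=robot.snapshot("scene")[:,:,::-1].copy();cv2.imwrite("pics/s8.png",im)
E
```

```text
clock: 14.0
position: [604.9, -1.3, 292.0]
ee_rot: [0.695, 0.719, 0.001, 0.001]
force: [-0.6, -0.9, -0.7]
grip_width: 40.2
[604.94522023  -1.28910235 291.98410842] [-0.64280692 -0.88206126 -0.66669414] [-1.86318849e-01  3.13581972e-01  1.19802463e+00 -1.26579099e-05
  1.62712474e+00 -2.19344248e-01] 40.23571788922568
```

View pics/s8.png

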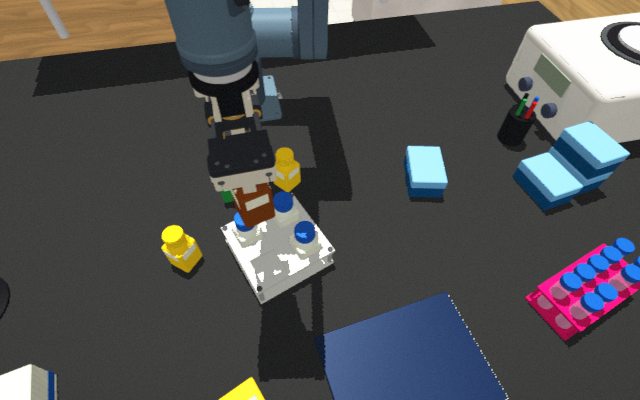

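The bottle is out of the rack, hanging from the hand at (255,205), and the white bottles are in place. Next I raise it and tip it outward.

```bash
python3 -m jog '[0,0,0,-5,0,15,30, 0,0,0,-5,0,25,30, 0,0,0,-5,0,25,30, 0,0,0,-5,0,25,30, -0.01,-0.05,0,-5,0,20,30, -0.019,-0.098,0,-5,0,15,30, -0.019,-0.098,0,-5,0,15,30, -0.019,-0.098,0,-5,0,10,30, -0.019,-0.098,0,-5,0,10,30, -0.019,-0.098,0,0,0,10,30, -0.019,-0.098,0,0,0,10,30, 0,0,0,0,0,0,30]'
python3 -c "
from h import *
o=robot.get_obs();print(o['position'],o['force'],o['joint_pos'],o['grip_width'])"
```

```text
clock: 15.25
position: [556.7, -0.3, 468.2]
ee_rot: [0.659, 0.681, 0.174, 0.267]
force: [-0.8, -0.3, -0.7]
grip_width: 40.5
[ 5.56673085e+02 -2.81657541e-01  4.68222806e+02] [-0.82784311 -0.26495578 -0.72479967] [-0.20866755 -0.23855283  1.55591135  0.01140347  1.17559012 -0.24302124] 40.48832970690933
```

```bash
python3 -m jog '[-0.01,-0.05,0,0,0,5,30, -0.019,-0.098,0,0,0,5,30, -0.019,-0.098,0,0,0,5,30, -0.019,-0.098,0,0,0,5,30, -0.019,-0.098,0,0,0,0,30, -0.019,-0.098,0,0,0,0,30, -0.015,-0.075,0,0,0,0,30, -0.01,-0.05,0,0,0,0,30, 0,0,0,0,0,0,30, 0,0,0,0,0,0,30, 0,0,0,0,0,0,30, 0,0,0,0,0,0,30, 0,0,0,0,0,0,30]'
python3 - <<'E'
from h import *
from scipy.spatial.transform import Rotation as R
o=robot.get_obs();z=R.from_quat(o['ee_rot']).as_matrix()[:,2];print(o['position'],o['force'],o['joint_pos'],o['joint_velocities'].round(4),'tilt',np.degrees(np.arccos(-z[2])),z)
for n in("scene","top"):
    im=robot.snapshot(n)[:,:,::-1].copy();cv2.imwrite(f"pics/{n}9.png",im)
E
```

```text
clock: 16.55
position: [557.6, -2.8, 490.8]
ee_rot: [0.552, 0.575, 0.332, 0.504]
force: [0.0, -0.2, -1.8]
grip_width: 40.4
[557.62627006  -2.83000653 490.82659812] [ 0.04891503 -0.19819525 -1.75378148] [-0.26186065 -0.52865326  2.1534782   0.33635399  0.2337749  -0.57269365] [-0.001  -0.0062  0.0075  0.0112 -0.0029 -0.0101] tilt 74.28306643947535 [ 0.94665164 -0.17456235 -0.27088495]
```

View pics/scene9.png

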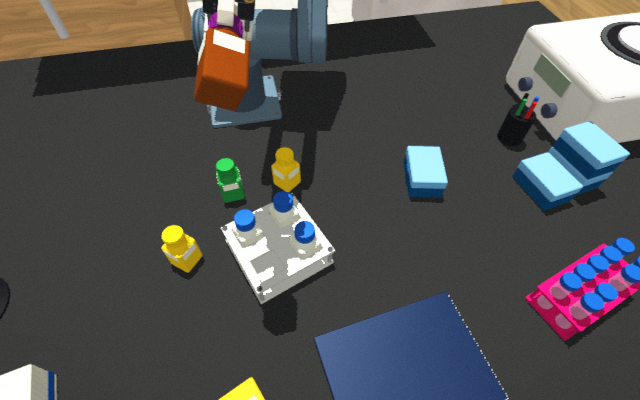

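View pics/top9.png

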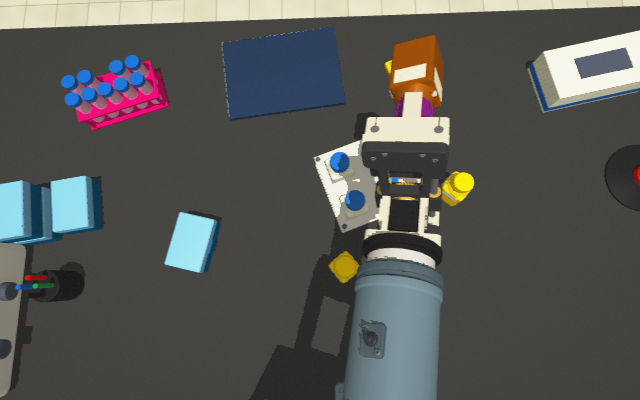

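```bash
python3 -m jog '[0.006,0.035,0,0,0,5,30, 0.006,0.035,0,0,0,5,30, 0,0,0,0,0,0,30, 0,0,0,0,0,0,30, 0,0,0,0,0,0,30, 0,0,0,0,0,0,30, 0,0,0,0,0,0,30, 0,0,0,0,0,0,30, 0,0,0,0,0,0,30]'
python3 - <<'E'
from h import *
from scipy.spatial.transform import Rotation as R
o=robot.get_obs();r=R.from_quat(o['ee_rot']).as_matrix();z=r[:,2];print(o['position'],o['joint_pos'],o['joint_velocities'].round(4),'tilt',np.degrees(np.arccos(-z[2])),o['grip_width'])
# expected: tip=TCP-36z ; cap top ~27 behind tip => underside 110 on
top=o['position']-z*(36+27); bot=top+110*z; print('cap',top,'under',bot)
out=[]
for n in("scene","top"):
    im=robot.snapshot(n)[:,:,::-1].copy()
    a,b=proj(n,top),proj(n,bot);print(n,a,b)
    # bottle yaw in tool: rack 20.1deg, tool x yaw ~ 91.8 => corners
    for k in range(4):
        an=np.radians(20.1+45+90*k-91.9)
        c=bot+36.8*(np.cos(an)*r[:,0]-np.sin(an)*r[:,1]);cv2.circle(im,tuple(int(v) for v in proj(n,c)),2,(0,255,0),-1)
    cv2.line(im,tuple(int(v) for v in a),tuple(int(v) for v in b),(255,255,0),1)
    x,y=(225,65) if n=="scene" else (412,85); y0=max(0,y-65);x0=x-65
    out.append(cv2.resize(im[y0:y0+130,x0:x0+130],(400,400)))
cv2.imwrite("pics/e1.png",np.hstack(out))
E
```

```text
clock: 17.55
position: [557.3, -2.9, 500.4]
ee_rot: [0.566, 0.59, 0.316, 0.48]
force: [-0.7, 0.2, -1.1]
grip_width: 40.3
[557.26510044  -2.94639551 500.36870075] [-0.25741294 -0.52117115  2.06422701  0.18983532  0.38001953 -0.42580648] [ 0.0017 -0.0003 -0.0016 -0.0003  0.0007 -0.0001] tilt 70.22200308365925 40.26672970293505
cap [498.9709122    7.8398114  521.68642481] under [600.75441547 -10.99324828 484.46500185]
scene [223.26877225  12.450366  ] [218.5631713   89.77103999]
top [414.42421486 121.07464599] [419.17223627  53.88274757]
```

View pics/e1.png

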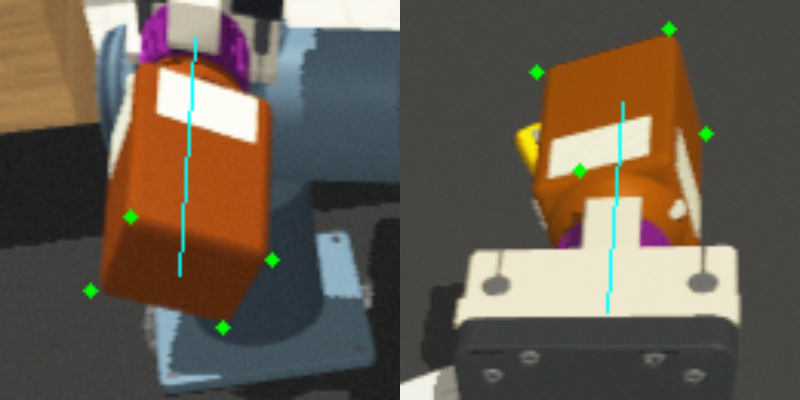

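The bottle matches the pose predicted from the hand in both views. It is tilted about 70°, its lowest point is about 44 cm up, nothing but the gripper touches it and the joints are still. It has not turned relative to the hand since the regrip. Handing in.

```bash
python3 -c "
from bench import robot
o=robot.get_obs();print(o['clock'],o['joint_velocities'].round(4),o['grip_width']);print(robot.finish_job())"
```

```text
17.65 [ 0.0008  0.0005 -0.0004  0.0018  0.0007  0.0011] 40.4868504083414
the job is handed in; nothing more can be done
None
```

The purple cap is screwed fully home, and the amber bottle is out of the rack, tipped about 70° and held still by its cap. I handed the job in at 17.7 s.

**Cap:**
- I gripped it with 25 N, pressed with about 6 N and turned it clockwise while following it down, so the bottle stayed in the rack.
- The moment climbed to 0.58 N m and then the pads slipped, so I took that as the stop.
- A picture after letting go showed the white line at about −67° and the tick at about −65°. The tick angle is my estimate, assuming it sits about halfway up the shoulder. My first reading of it was about −57°, and the line reading is only good to a few degrees.

**Lift and tip:**
- I regripped the cap with 35 N, drew the bottle straight up and tipped it outward.
- In the last two camera views it lay within a few pixels of where the hand's pose puts it, so it had not turned in the grip.
- By that pose it is about 44 cm above the bench at its lowest point. Nothing but the gripper touches it, and joint speeds are about zero.

**Left in place:** The white bottles and the tip box stand where they were in the pictures.

**Finger-length disagreement:** The real finger ends sit about 36 mm behind the reported TCP. I first saw this in the pictures and then confirmed it by pressing the closed fingers on the cap top with about 10 N. I corrected for it before the first grasp.

**Near a limit:** During the tip, joint 5 came to 0.234 rad, against its 0.22 limit. I eased the tilt back from 74° to 70°, which put it at 0.38 rad.

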